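# Count three sample pots into the gauge rack

### The job

Count exactly three of the small blue-lidded sample pots into the green counting rack: slide them one at a time over the table, in through its flared mouth, until each is wholly inside the straight lane. The samples have settled in thin-walled pots, so push gently: never pinch, lift or tip any pot. Leave the fourth small pot and the two wide ones standing on the table clear of the rack, and do not disturb the yellow carton, the water bottle or the amber dropper bottle.

Things in the scene. Friction and masses are not known exactly. Their poses are not given: they have to be found in the camera images.
- rack: green counting rack fixed to the table: straight lane 48 mm wide, 180 mm long, no raised floor (pots slide on the table), walls 8 mm high, 4 mm thick, shut at the far end, room for four small pots in file. Origin on the table at mid-throat, where the lane begins; x runs into the lane (0 to 180 mm), y across, z up. Free above 8 mm, so fingertips held higher pass over
- rack_mouth (a point): middle of the open outer edge of the rack's flared mouth, on the table, 40 mm before the throat (rack x = -40 mm). Two walls like the lane's, 8 mm high, narrow from 84 mm apart here to 48 mm apart at the throat. Axes as the rack's
- pot0: small closed sample pot, white with a blue lid, 42 mm diameter, 30 mm tall, about 45 g, standing upright and loose; origin at the centre of its underside, z up. It slips through the rack's throat. One of four alike (pot0 to pot3); any three of them are wanted
- pot1: small closed sample pot, white with a blue lid, 42 mm diameter, 30 mm tall, about 45 g, standing upright and loose; origin at the centre of its underside, z up. It slips through the rack's throat. One of four alike (pot0 to pot3); any three of them are wanted
- pot2: small closed sample pot, white with a blue lid, 42 mm diameter, 30 mm tall, about 45 g, standing upright and loose; origin at the centre of its underside, z up. It slips through the rack's throat. One of four alike (pot0 to pot3); any three of them are wanted
- pot3: small closed sample pot, white with a blue lid, 42 mm diameter, 30 mm tall, about 45 g, standing upright and loose; origin at the centre of its underside, z up. It slips through the rack's throat. One of four alike (pot0 to pot3); any three of them are wanted
- wide0: wide closed sample pot, same white body and blue lid but 56 mm diameter, 30 mm tall, about 70 g, loose; origin at the centre of its underside, z up. Too wide for the rack's throat; may be slid aside but is not wanted
- wide1: wide closed sample pot, same white body and blue lid but 56 mm diameter, 30 mm tall, about 70 g, loose; origin at the centre of its underside, z up. Too wide for the rack's throat; may be slid aside but is not wanted
- carton: bystander: yellow test-kit carton standing upright, 45 mm (its x) by 70 mm (its y) by 110 mm tall, loose, 0.2 kg; origin at the centre of its underside
- water: bystander: clear water bottle with blue label and white cap, 56 mm diameter, 150 mm tall, loose, 0.28 kg; origin at the centre of its underside
- dropper: bystander: squat amber dropper bottle with blue cap, 32 mm diameter, 40 mm tall, loose and light (40 g); origin at the centre of its underside
There are look-alikes about, which are no part of the job. What is shaped like the pot0 but red or turquoise is not meant.

How it is judged:
On the way, in this order (a step that is already met when the one before it is completed fails the run):
1. a first small pot is wholly inside the lane (((x of pot0 in the frame of rack between 0.016 and 0.18 m and y of pot0 in the frame of rack between -0.015 and 0.015 m) or (x of pot1 in the frame of rack between 0.016 and 0.18 m and y of pot1 in the frame of rack between -0.015 and 0.015 m) or (x of pot2 in the frame of rack between 0.016 and 0.18 m and y of pot2 in the frame of rack between -0.015 and 0.015 m) or (x of pot3 in the frame of rack between 0.016 and 0.18 m and y of pot3 in the frame of rack between -0.015 and 0.015 m))), for 0.2 s.
2. a second small pot is inside the lane as well ((((x of pot0 in the frame of rack between 0.016 and 0.18 m and y of pot0 in the frame of rack between -0.015 and 0.015 m) and (x of pot1 in the frame of rack between 0.016 and 0.18 m and y of pot1 in the frame of rack between -0.015 and 0.015 m)) or ((x of pot0 in the frame of rack between 0.016 and 0.18 m and y of pot0 in the frame of rack between -0.015 and 0.015 m) and (x of pot2 in the frame of rack between 0.016 and 0.18 m and y of pot2 in the frame of rack between -0.015 and 0.015 m)) or ((x of pot0 in the frame of rack between 0.016 and 0.18 m and y of pot0 in the frame of rack between -0.015 and 0.015 m) and (x of pot3 in the frame of rack between 0.016 and 0.18 m and y of pot3 in the frame of rack between -0.015 and 0.015 m)) or ((x of pot1 in the frame of rack between 0.016 and 0.18 m and y of pot1 in the frame of rack between -0.015 and 0.015 m) and (x of pot2 in the frame of rack between 0.016 and 0.18 m and y of pot2 in the frame of rack between -0.015 and 0.015 m)) or ((x of pot1 in the frame of rack between 0.016 and 0.18 m and y of pot1 in the frame of rack between -0.015 and 0.015 m) and (x of pot3 in the frame of rack between 0.016 and 0.18 m and y of pot3 in the frame of rack between -0.015 and 0.015 m)) or ((x of pot2 in the frame of rack between 0.016 and 0.18 m and y of pot2 in the frame of rack between -0.015 and 0.015 m) and (x of pot3 in the frame of rack between 0.016 and 0.18 m and y of pot3 in the frame of rack between -0.015 and 0.015 m)))), for 0.2 s.
3. a third small pot is inside the lane as well ((((x of pot0 in the frame of rack between 0.016 and 0.18 m and y of pot0 in the frame of rack between -0.015 and 0.015 m) and (x of pot1 in the frame of rack between 0.016 and 0.18 m and y of pot1 in the frame of rack between -0.015 and 0.015 m) and (x of pot2 in the frame of rack between 0.016 and 0.18 m and y of pot2 in the frame of rack between -0.015 and 0.015 m)) or ((x of pot0 in the frame of rack between 0.016 and 0.18 m and y of pot0 in the frame of rack between -0.015 and 0.015 m) and (x of pot1 in the frame of rack between 0.016 and 0.18 m and y of pot1 in the frame of rack between -0.015 and 0.015 m) and (x of pot3 in the frame of rack between 0.016 and 0.18 m and y of pot3 in the frame of rack between -0.015 and 0.015 m)) or ((x of pot0 in the frame of rack between 0.016 and 0.18 m and y of pot0 in the frame of rack between -0.015 and 0.015 m) and (x of pot2 in the frame of rack between 0.016 and 0.18 m and y of pot2 in the frame of rack between -0.015 and 0.015 m) and (x of pot3 in the frame of rack between 0.016 and 0.18 m and y of pot3 in the frame of rack between -0.015 and 0.015 m)) or ((x of pot1 in the frame of rack between 0.016 and 0.18 m and y of pot1 in the frame of rack between -0.015 and 0.015 m) and (x of pot2 in the frame of rack between 0.016 and 0.18 m and y of pot2 in the frame of rack between -0.015 and 0.015 m) and (x of pot3 in the frame of rack between 0.016 and 0.18 m and y of pot3 in the frame of rack between -0.015 and 0.015 m)))), for 0.2 s.
At the end, for the whole second after the job is handed in: exactly three small pots in the lane (centre 16 to 180 mm past the throat, within 15 mm of the centre line); other three pots outside (centre over 35 mm before the throat, 46 mm off the centre line or 200 mm past the throat); all upright within 0.15 rad, slower than 0.02 m/s ((((x of pot1 in the frame of rack between 0.016 and 0.18 m and y of pot1 in the frame of rack between -0.015 and 0.015 m) and (x of pot2 in the frame of rack between 0.016 and 0.18 m and y of pot2 in the frame of rack between -0.015 and 0.015 m) and (x of pot3 in the frame of rack between 0.016 and 0.18 m and y of pot3 in the frame of rack between -0.015 and 0.015 m) and (x of pot0 in the frame of rack below -0.035 m or x of pot0 in the frame of rack above 0.2 m or y of pot0 in the frame of rack above 0.046 m or y of pot0 in the frame of rack below -0.046 m)) or ((x of pot0 in the frame of rack between 0.016 and 0.18 m and y of pot0 in the frame of rack between -0.015 and 0.015 m) and (x of pot2 in the frame of rack between 0.016 and 0.18 m and y of pot2 in the frame of rack between -0.015 and 0.015 m) and (x of pot3 in the frame of rack between 0.016 and 0.18 m and y of pot3 in the frame of rack between -0.015 and 0.015 m) and (x of pot1 in the frame of rack below -0.035 m or x of pot1 in the frame of rack above 0.2 m or y of pot1 in the frame of rack above 0.046 m or y of pot1 in the frame of rack below -0.046 m)) or ((x of pot0 in the frame of rack between 0.016 and 0.18 m and y of pot0 in the frame of rack between -0.015 and 0.015 m) and (x of pot1 in the frame of rack between 0.016 and 0.18 m and y of pot1 in the frame of rack between -0.015 and 0.015 m) and (x of pot3 in the frame of rack between 0.016 and 0.18 m and y of pot3 in the frame of rack between -0.015 and 0.015 m) and (x of pot2 in the frame of rack below -0.035 m or x of pot2 in the frame of rack above 0.2 m or y of pot2 in the frame of rack above 0.046 m or y of pot2 in the frame of rack below -0.046 m)) or ((x of pot0 in the frame of rack between 0.016 and 0.18 m and y of pot0 in the frame of rack between -0.015 and 0.015 m) and (x of pot1 in the frame of rack between 0.016 and 0.18 m and y of pot1 in the frame of rack between -0.015 and 0.015 m) and (x of pot2 in the frame of rack between 0.016 and 0.18 m and y of pot2 in the frame of rack between -0.015 and 0.015 m) and (x of pot3 in the frame of rack below -0.035 m or x of pot3 in the frame of rack above 0.2 m or y of pot3 in the frame of rack above 0.046 m or y of pot3 in the frame of rack below -0.046 m))) and (x of wide0 in the frame of rack below -0.035 m or x of wide0 in the frame of rack above 0.2 m or y of wide0 in the frame of rack above 0.046 m or y of wide0 in the frame of rack below -0.046 m) and (x of wide1 in the frame of rack below -0.035 m or x of wide1 in the frame of rack above 0.2 m or y of wide1 in the frame of rack above 0.046 m or y of wide1 in the frame of rack below -0.046 m) and linear speed of each of pot0, pot1, pot2, pot3, wide0, wide1 below 0.02 m/s and angle between each of pot0, pot1, pot2, pot3, wide0, wide1's own z axis and vertical below 0.15 rad); the robot touches nothing.
It fails at once if a pot is lifted: its underside more than 12 mm above the table (height (world z) of any of pot0, pot1, pot2, pot3, wide0, wide1 above 0.012 m).
It fails at once if a pot is tipped more than 0.35 rad (angle between any of pot0, pot1, pot2, pot3, wide0, wide1's own z axis and vertical above 0.35 rad).
It fails at once if a pot is pinched or pressed by the fingers with more than 15 N (contact force between the fingers and pot0 above 15 N or contact force between the fingers and pot1 above 15 N or contact force between the fingers and pot2 above 15 N or contact force between the fingers and pot3 above 15 N or contact force between the fingers and wide0 above 15 N or contact force between the fingers and wide1 above 15 N).
It fails at once if the carton, water bottle or dropper bottle is moved more than 15 mm or tipped more than 0.3 rad (distance of any of carton, water, dropper from where it was at the start of the episode above 0.015 m or angle between any of carton, water, dropper's own z axis and vertical above 0.3 rad).
It also fails if it takes over 72 s, if anything falls off the work surface, if the arm or the gripper's body presses on something with over 40 N, if the wrist force passes 120 N, or if a joint passes its speed limit or range.

### The arm

A 7-joint arm with a two-finger parallel gripper is mounted at the origin on the work surface. World frame = base frame: x ahead of the robot, y to its left, z up, the work surface at z = 0. Lengths are in m, angles in rad, forces in N, time in s.
With the tool pointing down it reaches from about 0.35 to 0.9 m from the base axis. Payload 7.2 kg.
Tool frame: the origin (TCP) lies at the very end of the fingers, on their centre line; the grasp point (between the pads) lies 19 mm behind it (robot.tcp_to_grasp is the distance from the TCP to the grasp point, in m); z points along the fingers, y is the line along which they close (so a half turn about z gives the same grasp; the last joint's range is limited). The gripper opens to 88 mm and grips with 3 to 60 N. Pads are 20 mm wide; open, the fingers measure 115 mm over their backs; the gripper's body (75 mm by 178 mm) begins 61 mm behind the grasp point.
Start: joints at [-1.302, 0.411, -0.013, 1.596, 0.006, 1.134, -0.082], TCP at [0.207, 0.59, 0.223] pointing down, gripper open.
Joint ranges: [-2.95, 2.95], [-0.29, 1.99], [-1.47, 1.44], [0.14, 2.54], [-1.03, 4.17], [0.13, 1.85], [-2.86, 2.86]. Speed limits (rad/s): [2.39, 2.39, 3.01, 3.01, 3.14, 3.14, 3.14].

### API

Orientations are given as a unit quaternion [w, x, y, z].
In Python, from rig import robot gives the robot as it stands.
- The arm moves only by the tool send_rows, never from a script. Its argument "plan" is a list of rows, each an object with "translation": the shift along the tool's x, y, z in m, a list of three; "delta_rot": the turn, a rotation vector about the tool's x, y, z in degrees, a list of three. In form: [{"translation": [dx, dy, dz], "delta_rot": [ax, ay, az]}, ...]. A call has 1 to 5 rows; each row is the pose to reach, as a shift and turn from the pose commanded when the call began, along the tool's axes at that moment; what a row does not reach only later rows make up. A row lasts 1/8 s, in which the tool goes at most 62.5 mm and 10.7 degrees, less where a joint would pass 70% of its speed; a pose out of reach is approached as far as the arm can. A call with a gripper value outside its range is refused whole. "hand" is the opening, from 0 (shut) to 1 (fully open), set as the call begins (left out, the last holds). The fingers move at their own pace and stop on an object; the grip force is fixed at half the most. Time passes only in rows, so rows that repeat a pose let the fingers close. It gives the time, the measured TCP pose, the force, the opening and the grip force at its end, in the units of the state.
- robot.state(): the state, without advancing time (a new reading comes with each control period).
- robot.camera(name): name is "side" or "top"; returns a dict with "image" (400x640x3 uint8, red, green, blue), "z_map" (400x640 float32, m along the optical axis (not along the pixel's ray), 0 where there is no reading), "K" (3x3 intrinsics, pixels), "k1" (the pictures are not rectified: a ray, as slopes to the right and down, at radius r is drawn at 1 + k1 r^2 times it, then the intrinsics apply), "R" (3x3) and "t" (3): a world point X has camera coordinates R X + t. Camera axes: x right, y down, z forward; pixel columns grow to the right and rows downward; lengths in m; the calibration is good to about 2 mm. A picture is of the moment at which its call begins.
- robot.close_job(): hands the job in; it is judged then, once.
The state is a dict: "t": time; "joints": joint angles; "dq": joint speeds; "tau": joint torques, N m; "eef_pos": TCP position; "tcp_rot": TCP orientation; "contact_force": force on the tool from outside, world axes, zero at the start; "torque": the same for the moment, N m; "width": finger opening in m; "gripper_force": force on a finger pad.
Only numpy, scipy, OpenCV 4.12 (cv2) and the standard library are available. Lean on these libraries where they do the work, as an engineer would, in place of code of your own. Each camera call takes 0.05 s, during which the arm holds its last target. There are 200 camera calls.

## Working session

There is one attempt and no reset: what is moved stays moved. The work goes in short steps, Python scripts to look and compute and a tool call to move; the robot and the scene stay as the last step left them, time stands still between calls to the robot, and variables do not carry over. Pictures are saved under pics/ and viewed, at most 10 in all, crops included, and the job is handed in when it is done.

Besides the shell and the picture viewer there is one more tool, called in YAML: its name, and indented under it one key for each argument. send_rows: Moves the arm, as the interface text tells. Its arguments: {"type":"object","properties":{"plan":{"type":"array"},"hand":{"type":"number"}},"required":["plan"]}

```bash
ls; mkdir -p pics
python3 - <<'E'
from rig import robot
import cv2,numpy as np
s=robot.state();print(s)
for n in("top","side"):
    c=robot.camera(n);cv2.imwrite(f"pics/{n}0.png",c["image"][:,:,::-1]);np.savez(f"{n}0.npz",**c)
    print(n,c["K"].tolist(),c["k1"],c["R"].round(3).tolist(),c["t"])
E
```

```text
pics
{'t': 0.0, 'joints': array([-1.30219101,  0.41187792, -0.01269445,  1.59706305,  0.00561509,
        1.13431171, -0.08221582]), 'dq': array([ 1.04533376e-03,  1.02187458e-03,  8.73112497e-05,  2.02986528e-03,
        2.00111504e-03, -5.76866884e-04, -6.53928459e-04]), 'tau': array([-8.69573832e-04, -5.87956882e+01,  6.40663840e-01, -2.91083872e+01,
       -5.40772523e-02,  1.81300548e-02,  1.36949629e-04]), 'eef_pos': array([0.20642917, 0.58937201, 0.22181511]), 'tcp_rot': array([-6.84695160e-05,  1.67608159e-01,  9.85853359e-01, -8.09322327e-04]), 'contact_force': array([-0.57483502, -0.39348689,  1.0306286 ]), 'torque': array([ 0.03609607, -0.0337382 ,  0.0338132 ]), 'gripper_force': 0.0, 'width': 0.08793030598694908}
top [[378.6252939260484, 0.0, 320.1831728461093], [0.0, 378.6252939260484, 199.55645567438486], [0.0, 0.0, 1.0]] -0.03968064311388657 [[0.022, -1.0, -0.002], [-0.973, -0.021, -0.228], [0.228, 0.007, -0.974]] [-0.16444652  0.5571372   0.65794928]
side [[463.2169410965552, 0.0, 316.30057581236116], [0.0, 463.2169410965552, 189.32862296390527], [0.0, 0.0, 1.0]] -0.125501115404149 [[-0.988, -0.152, 0.016], [-0.091, 0.503, -0.859], [0.122, -0.851, -0.511]] [0.5337654  0.14156317 0.74154637]
```

View pics/top0.png

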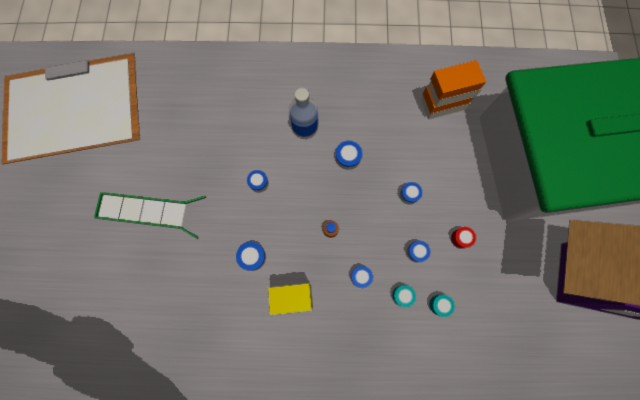

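View pics/side0.png

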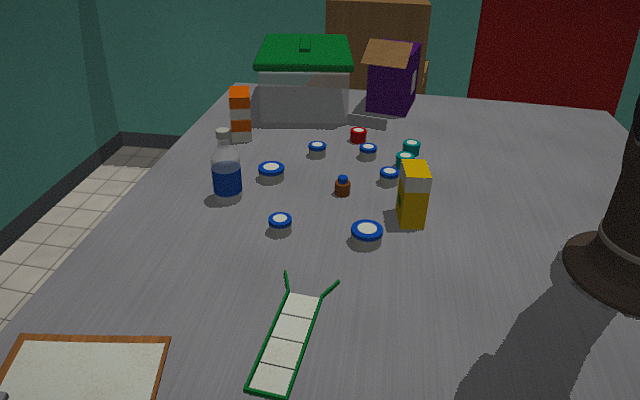

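The top picture shows the candidates. Small blue pots are at (257,180), (412,192), (419,251) and (362,276). Wide blue pots are at (349,154) and (250,256). The turquoise pots (404,296) and (443,306) and the red pot (465,237) are look-alikes. The rack's mouth is near (200,217), the water bottle near (304,115), the dropper (331,229) and the carton (290,298). The side view agrees with this.

```bash
cat > h.py <<'E'
import numpy as np,cv2
def ray(c,uv):
    p=(np.array(uv,float)-c["K"][:2,2])/c["K"][0,0]
    rd=np.linalg.norm(p);r=rd
    for _ in range(20): r=rd/(1+c["k1"]*r*r)
    d=c["R"].T@np.r_[p*(r/rd if rd else 1),1]; o=-c["R"].T@c["t"]; return o,d
def plane(c,uv,z):
    o,d=ray(c,uv); return o+d*(z-o[2])/d[2]
def tri(c1,u1,c2,u2):
    o1,d1=ray(c1,u1);o2,d2=ray(c2,u2)
    s=np.linalg.lstsq(np.c_[d1,-d2],o2-o1,rcond=None)[0]
    a=o1+s[0]*d1;b=o2+s[1]*d2; return (a+b)/2,np.linalg.norm(a-b)
def proj(c,X):
    q=c["R"]@X+c["t"];p=q[:2]/q[2];p=p*(1+c["k1"]*(p@p));return p*c["K"][0,0]+c["K"][:2,2]
def hsv(c): return cv2.cvtColor(c["image"],cv2.COLOR_RGB2HSV)
def pots(c,zt=.03,amin=60):
    """blue lid outlines -> list (uv, xy centre at lid plane, diameter)"""
    m=cv2.inRange(hsv(c),(108,120,60),(125,255,255)); out=[]
    cs,_=cv2.findContours(m,cv2.RETR_EXTERNAL,cv2.CHAIN_APPROX_NONE)
    for k in cs:
        if cv2.contourArea(k)<amin: continue
        W=np.array([plane(c,q[0],zt)[:2] for q in k],np.float32)
        (x,y),r=cv2.minEnclosingCircle(W)
        e=cv2.fitEllipse(k)[0]
        out.append((np.round(e,1),np.round([x,y],4),round(2*r*1000,1)))
    return out
E
python3 - <<'E'
from h import *
T,S=[dict(np.load(f"{n}0.npz")) for n in("top","side")]
P=pots(T);Q=pots(S)
for p in P:
    print("top",p,end=' ')
    for q in Q:
        X,g=tri(T,p[0],S,q[0])
        if g<.006 and -.01<X[2]<.2: print("| side",q[0],q[1],q[2],"tri",X.round(4),round(g,4),end='')
    print()
for n,c in(("top",T),("side",S)):
    h=hsv(c);m=cv2.inRange(h,(50,120,30),(75,255,255))
    cs,_=cv2.findContours(m,cv2.RETR_EXTERNAL,cv2.CHAIN_APPROX_NONE)
    for k in cs:
        if 100<cv2.contourArea(k):
            x,y,w,hh=cv2.boundingRect(k);print(n,"green",x,y,w,hh)
            if w<200: print(cv2.approxPolyDP(k,3,True)[:,0].tolist())
def foot(c,lo,hi,z,nm):
    m=cv2.inRange(hsv(c),lo,hi);cs,_=cv2.findContours(m,cv2.RETR_EXTERNAL,cv2.CHAIN_APPROX_NONE)
    for k in cs:
        if cv2.contourArea(k)>60:
            b=cv2.boxPoints(cv2.minAreaRect(k));print(nm,[ (q.round().tolist(),plane(c,q,z)[:2].round(3).tolist()) for q in b])
foot(T,(22,150,120),(35,255,255),.11,"carton top"); foot(S,(22,150,120),(35,255,255),.11,"carton side")
im=T["image"][130:330,80:480];cv2.imwrite("pics/crop.png",cv2.resize(im,None,fx=2,fy=2,interpolation=cv2.INTER_CUBIC)[:,:,::-1])
# depth check on bystanders
Z=T["z_map"]
for u,v in((302,95),(304,115),(331,229),(290,298),(150,213),(257,180)):
    o,d=ray(T,(u,v));print((u,v),(o+d*Z[v,u]).round(3))
E
```

```text
top (array([361.5, 276.4]), array([ 0.4192, -0.2346]), 41.5) | side [389.2 172.1] [ 0.4213 -0.2261] 54.8 tri [ 0.4197 -0.235   0.0252] 0.0005
top (array([250. , 255.7]), array([ 0.4542, -0.0186]), 55.8) | side [366.3 229.9] [ 0.4561 -0.0106] 64.7 tri [ 0.455  -0.0176  0.0245] 0.0012
top (array([419. , 250.9]), array([ 0.4704, -0.3466]), 42.0) | side [367.9 147.5] [ 0.4698 -0.3367] 57.1 tri [ 0.4711 -0.3477  0.0252] 0.0009
top (array([411.3, 191.8]), array([ 0.5887, -0.3349]), 43.1) | side [316.6 145.4] [ 0.589 -0.325] 56.4 tri [ 0.5906 -0.3364  0.0251] 0.0016
top (array([256.6, 179.7]), array([ 0.6071, -0.0221]), 42.2) | side [279.7 219.8] [ 0.6083 -0.0144] 50.9 tri [ 0.6091 -0.0214  0.0247] 0.0008
top (array([348.4, 153.3]), array([ 0.6679, -0.2084]), 56.7) | side [270.5 167.9] [ 0.6697 -0.1987] 69.8 tri [ 0.6706 -0.2085  0.0246] 0.0018
top (array([304.3, 124.4]), array([ 0.7323, -0.1139]), 57.5) 
top green 95 193 110 45
[[100, 193], [95, 217], [180, 227], [197, 237], [181, 227], [102, 218], [96, 214], [103, 193], [177, 202], [204, 196], [181, 202]]
top green 506 58 134 154
[[639, 58], [512, 71], [507, 75], [542, 210], [639, 199]]
side green 243 270 96 130
[[338, 280], [320, 296], [287, 393], [281, 396], [247, 386], [289, 291], [284, 270], [287, 290], [243, 388], [245, 392], [287, 399], [321, 298]]
side green 253 33 101 39
[[253, 63], [254, 70], [353, 70], [344, 34], [267, 33]]
carton top [([267.0, 287.0], [0.395, -0.067]), ([309.0, 283.0], [0.404, -0.136]), ([311.0, 310.0], [0.36, -0.142]), ([270.0, 314.0], [0.351, -0.073])]
carton side [([401.0, 159.0], [0.405, -0.131]), ([431.0, 159.0], [0.349, -0.142]), ([431.0, 177.0], [0.353, -0.072]), ([401.0, 177.0], [0.405, -0.062])]
(302, 95) [ 0.734 -0.116  0.148]
(304, 115) [ 0.717 -0.118  0.102]
(331, 229) [ 0.508 -0.175  0.039]
(290, 298) [ 0.378 -0.106  0.109]
(150, 213) [0.539 0.201 0.001]
(257, 180) [ 0.607 -0.023  0.03 ]
```

View pics/crop.png

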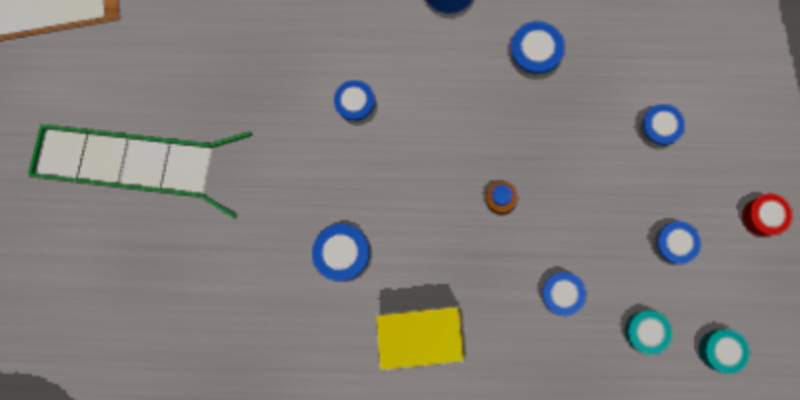

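The enlarged crop shows blue-lidded pots at crop (354,100), (564,293), (678,242) and (663,124), each measuring about 42 mm. Those at (340,251) and (537,46) measure about 56 mm and are the wide pots. Red and turquoise lids are excluded. Next I fit the rack pose.

Run:
```python
from h import *
T,S=[dict(np.load(f"{n}0.npz")) for n in("top","side")]
for n,c,box in(("top",T,(90,185,215,245)),("side",S,(235,262,345,400))):
    m=cv2.inRange(hsv(c),(45,90,20),(80,255,255)); v,u=np.nonzero(m)
    k=(u>box[0])&(u<box[2])&(v>box[1])&(v<box[3])
    W=np.array([plane(c,(a,b),.008)[:2] for a,b in zip(u[k],v[k])])
    # white floor
    hh=hsv(c);w=cv2.inRange(hh,(0,0,140),(180,60,255));cs,_=cv2.findContours(w,cv2.RETR_EXTERNAL,cv2.CHAIN_APPROX_NONE)
    R0=np.array([.53,.11])
    # lane part: rough rack axis along +y ; iterate
    ang=np.deg2rad(90);
    lane=W[(W[:,1]>.15)&(W[:,1]<.31)]
    a=np.array([lane[:,1]]).T
    mid=np.polyfit(lane[:,1],lane[:,0],1)
    for _ in range(10):
        d=lane[:,0]-np.polyval(mid,lane[:,1]); up=d>0
        f1=np.polyfit(lane[up,1],lane[up,0],1);f2=np.polyfit(lane[~up,1],lane[~up,0],1);mid=(f1+f2)/2
    ax=np.array([mid[0],1]);ax/=np.linalg.norm(ax);ay=np.array([-ax[1],ax[0]])
    p0=np.array([np.polyval(mid,.2),.2]);L=(W-p0)@ax;Y=(W-p0)@ay
    print(n,"slopes",f1[0],f2[0],"sep",(f1[1]-f2[1]+(f1[0]-f2[0])*.2)*ax[1])
    print("yaw",np.degrees(np.arctan2(ax[1],ax[0])),"L range",L.min(),L.max(),"mouth Y",Y[L<L.min()+.012].min(),Y[L<L.min()+.012].max())
    bend=p0+ax*(L.max()-.184);print("throat from end",bend," from mouth",p0+ax*(L.min()+.040),"far wall",p0+ax*L.max())
    for l0 in np.arange(-.13,.13,.02):
        s=(L>l0)&(L<l0+.02);print(round(l0,2),Y[s&(Y>0)].mean().round(4) if (s&(Y>0)).any() else None,Y[s&(Y<0)].mean().round(4) if (s&(Y<0)).any() else None)
```

```text
top slopes 0.045485128886815544 0.11580237260800308 sep 0.052392496851348495
yaw 85.38943097728817 L range -0.10837210161500378 0.1146505514582049 mouth Y -0.042234004298141996 0.04577716826265794
throat from end [0.53714628 0.13087496]  from mouth [0.53722485 0.13184915] far wall [0.55193672 0.31427955]
-0.13 None None
-0.11 0.0405 -0.0373
-0.09 0.0315 -0.0292
-0.07 0.0268 -0.0254
-0.05 0.0266 -0.0255
-0.03 0.0263 -0.0259
-0.01 0.0262 -0.0261
0.01 0.0259 -0.0264
0.03 0.0257 -0.0267
0.05 0.0254 -0.0267
0.07 0.0252 -0.0271
0.09 0.0201 -0.0215
0.11 0.0133 -0.0136
side slopes 0.09153521231414508 0.08906493035841703 sep 0.05160523917554456
yaw 84.8401812212641 L range -0.10602333793415733 0.12168502605761874 mouth Y -0.044800456370000095 0.04425473676009799
throat from end [0.53735134 0.13793754]  from mouth [0.53701783 0.13424421] far wall [0.55389923 0.32119192]
-0.13 None None
-0.11 0.0409 -0.0405
-0.09 0.0336 -0.0327
-0.07 0.0268 -0.026
-0.05 0.0259 -0.0257
-0.03 0.0257 -0.0258
-0.01 0.0257 -0.0258
0.01 0.0258 -0.0257
0.03 0.0259 -0.026
0.05 0.0259 -0.0259
0.07 0.026 -0.0258
0.09 0.0258 -0.0259
0.11 0.0131 -0.0147
```

Rack throat is at about (0.537, 0.132) with yaw 84.8°, consistent across the two views. 

Plan: set the fingers to a 30 mm gap and push each pot in that notch with the tips at about 14 mm. I'll push pots A (0.608,-0.022), D (0.590,-0.336) and C (0.470,-0.347), and leave B beside the carton.

send_rows:
  plan:
    - {"translation": [-0.02, -0.015, 0], "delta_rot": [0, 0, 0]}
    - {"translation": [-0.06, -0.045, 0], "delta_rot": [0, 0, 0]}
    - {"translation": [-0.1, -0.075, 0], "delta_rot": [0, 0, 0]}
    - {"translation": [-0.14, -0.105, 0], "delta_rot": [0, 0, 0]}
    - {"translation": [-0.18, -0.135, 0], "delta_rot": [0, 0, 0]}
  hand: 0.34

```text
t: 0.72
eef_pos: [0.3325, 0.4013, 0.2224]
tcp_rot: [-0.0, 0.168, 0.986, -0.0]
contact_force: [1.3, 0.5, -0.4]
width: 0.0412
gripper_force: 0.0
```

send_rows:
  plan:
    - {"translation": [-0.04, -0.03, 0], "delta_rot": [0, 0, 0]}
    - {"translation": [-0.08, -0.06, 0], "delta_rot": [0, 0, 0]}
    - {"translation": [-0.12, -0.09, 0], "delta_rot": [0, 0, 0]}
    - {"translation": [-0.16, -0.12, 0], "delta_rot": [0, 0, 0]}
    - {"translation": [-0.2, -0.15, 0], "delta_rot": [0, 0, 0]}

```text
t: 1.35
eef_pos: [0.4716, 0.1938, 0.2225]
tcp_rot: [-0.0, 0.168, 0.986, -0.0]
contact_force: [0.5, 0.6, -0.6]
width: 0.0301
gripper_force: 0.0
```

send_rows:
  plan:
    - {"translation": [-0.04, -0.03, 0], "delta_rot": [0, 0, 0]}
    - {"translation": [-0.08, -0.06, 0], "delta_rot": [0, 0, 0]}
    - {"translation": [-0.12, -0.09, 0], "delta_rot": [0, 0, 0]}
    - {"translation": [-0.16, -0.12, 0], "delta_rot": [0, 0, 0]}
    - {"translation": [-0.2, -0.15, 0], "delta_rot": [0, 0, 0]}

```text
t: 1.98
eef_pos: [0.6108, -0.0136, 0.2223]
tcp_rot: [-0.0, 0.167, 0.986, 0.0]
contact_force: [0.7, 0.2, -0.7]
width: 0.0299
gripper_force: 0.0
```

send_rows:
  plan:
    - {"translation": [-0.02, -0.01, 0], "delta_rot": [0, 0, 7]}
    - {"translation": [-0.03, -0.015, 0], "delta_rot": [0, 0, 14]}
    - {"translation": [-0.04, -0.018, 0], "delta_rot": [0, 0, 21]}
    - {"translation": [-0.041, -0.019, 0], "delta_rot": [0, 0, 27]}
    - {"translation": [-0.041, -0.019, 0], "delta_rot": [0, 0, 27]}

```text
t: 2.6
eef_pos: [0.6424, -0.0439, 0.2221]
tcp_rot: [-0.0, 0.393, 0.92, -0.0]
contact_force: [-0.6, -0.1, 0.3]
width: 0.0297
gripper_force: 0.0
```

```bash
cat >> h.py <<'E'
from scipy.spatial.transform import Rotation as Ro
def pose(s):
    w,x,y,z=s["tcp_rot"];R=Ro.from_quat([x,y,z,w]).as_matrix()
    return s["eef_pos"],np.degrees(np.arctan2(R[1,0],R[0,0])),R
def go(s,x,y,z,th):
    p,h,R=pose(s);print("t",s["t"],"tcp",p.round(4),"th",round(h,1),"w",round(s["width"],4),"F",s["contact_force"].round(2),"-> d",(R.T@(np.array([x,y,z])-p)).round(4),"rz",round((h-th+180)%360-180,1), "tilt",R[:,2].round(3))
E
python3 -c "
from rig import robot
from h import *
go(robot.state(),.639,-.055,.014,133.4)"
```

```text
t 2.6 tcp [ 0.6424 -0.0439  0.2221] th 133.7 w 0.0297 F [-0.56 -0.15  0.25] -> d [-0.0058 -0.01    0.2081] rz 0.3 tilt [-0.001 -0.    -1.   ]
```

send_rows:
  plan:
    - {"translation": [-0.006, -0.01, 0.05], "delta_rot": [0, 0, 0]}
    - {"translation": [-0.006, -0.01, 0.1], "delta_rot": [0, 0, 0]}
    - {"translation": [-0.006, -0.01, 0.15], "delta_rot": [0, 0, 0]}
    - {"translation": [-0.006, -0.01, 0.195], "delta_rot": [0, 0, 0]}
    - {"translation": [-0.006, -0.01, 0.208], "delta_rot": [0, 0, 0]}

```text
t: 3.22
eef_pos: [0.6374, -0.0545, 0.0118]
tcp_rot: [-0.002, 0.392, 0.92, -0.001]
contact_force: [-0.4, -0.9, -0.5]
width: 0.0301
gripper_force: 0.0
```

send_rows:
  plan:
    - {"translation": [0.008, 0, 0], "delta_rot": [0, 0, 0]}
    - {"translation": [0.016, 0, 0], "delta_rot": [0, 0, 0]}
    - {"translation": [0.024, 0, 0], "delta_rot": [0, 0, 0]}
    - {"translation": [0.034, 0, 0], "delta_rot": [0, 0, 0]}
    - {"translation": [0.044, 0, 0], "delta_rot": [0, 0, 0]}

```text
t: 3.85
eef_pos: [0.609, -0.0226, 0.0153]
tcp_rot: [0.0, 0.393, 0.92, 0.0]
contact_force: [0.4, -0.3, 1.8]
width: 0.03
gripper_force: 0.4
```

Run:
```python
from rig import robot
from h import *
go(robot.state(),.5475,.042,.014,133.4)
for n in("top","side"):
    c=robot.camera(n);print(n,[p for p in pots(c)]);cv2.imwrite(f"pics/{n}1.png",c["image"][:,:,::-1])
```

```text
t 3.85 tcp [ 0.609  -0.0226  0.0153] th 133.7 w 0.03 F [ 0.39 -0.31  1.76] -> d [0.0892 0.0002 0.0012] rz 0.3 tilt [ 0.001  0.    -1.   ]
top [(array([361.5, 276.4]), array([ 0.4192, -0.2345]), 41.3), (array([250. , 255.7]), array([ 0.4542, -0.0186]), 55.8), (array([419. , 250.9]), array([ 0.4705, -0.3465]), 42.0), (array([411.3, 191.8]), array([ 0.5885, -0.3353]), 42.5), (array([348.4, 153.4]), array([ 0.6679, -0.2084]), 56.7), (array([304.2, 125.3]), array([ 0.7321, -0.1143]), 56.9)]
side [(array([366.4, 229.9]), array([ 0.4562, -0.0106]), 64.7), (array([287.7, 226.5]), array([0.5895, 0.0028]), 51.1), (array([220.1, 185.7]), array([ 0.7522, -0.122 ]), 117.4), (array([389. , 172.2]), array([ 0.4213, -0.2261]), 54.8), (array([367.8, 147.6]), array([ 0.4698, -0.3367]), 57.1)]
```

View pics/side1.png

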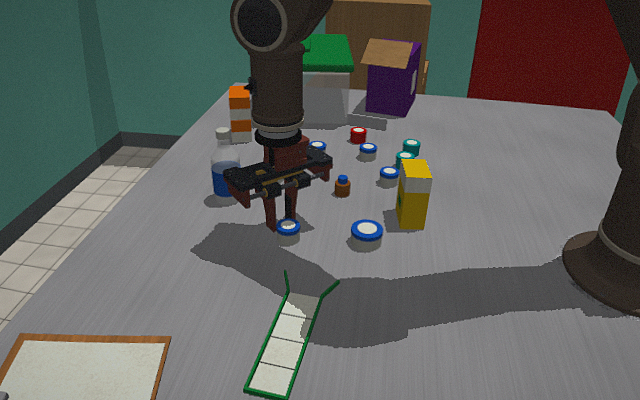

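The picture shows pot A at (288,228) seated in the notch of the two fingers, which agrees with dead reckoning. I'll push it to the axis, turn about the pot, then push it in.

send_rows:
  plan:
    - {"translation": [0.012, 0, 0], "delta_rot": [0, 0, 0]}
    - {"translation": [0.026, 0, 0], "delta_rot": [0, 0, 0]}
    - {"translation": [0.04, 0, 0], "delta_rot": [0, 0, 0]}
    - {"translation": [0.054, 0, 0], "delta_rot": [0, 0, 0]}
    - {"translation": [0.066, 0, 0], "delta_rot": [0, 0, 0]}

```text
t: 4.58
eef_pos: [0.5627, 0.0254, 0.0146]
tcp_rot: [-0.0, 0.393, 0.92, 0.0]
contact_force: [0.7, -0.7, 0.5]
width: 0.0302
gripper_force: 0.2
```

send_rows:
  plan:
    - {"translation": [0.009, 0, 0], "delta_rot": [0, 0, 0]}
    - {"translation": [0.015, 0, 0], "delta_rot": [0, 0, 0]}
    - {"translation": [0.02, 0, 0], "delta_rot": [0, 0, 0]}
    - {"translation": [0.023, 0, 0], "delta_rot": [0, 0, 0]}
    - {"translation": [0.024, 0, 0], "delta_rot": [0, 0, 0]}

```text
t: 5.2
eef_pos: [0.547, 0.0418, 0.0146]
tcp_rot: [0.0, 0.393, 0.919, 0.0]
contact_force: [0.1, -0.6, -0.4]
width: 0.0296
gripper_force: 0.2
```

Run:
```python
from rig import robot
from h import *
a=np.radians(84.8);go(robot.state(),.5305-.0247*np.cos(a),.06-.0247*np.sin(a),.014,84.8)
for d in(12,24,36,49): print(d,(24.7*(1-np.cos(np.radians(d)))).round(1),(-24.7*np.sin(np.radians(d))).round(1))
for n in("top","side"):
    c=robot.camera(n);print(n,[p for p in pots(c)])
```

```text
t 5.2 tcp [0.547  0.0418 0.0146] th 133.7 w 0.0296 F [ 0.05 -0.57 -0.36] -> d [ 0.0083 -0.0179  0.0006] rz 48.9 tilt [ 0. -0. -1.]
12 0.5 -5.1
24 2.1 -10.0
36 4.7 -14.5
49 8.5 -18.6
top [(array([361.5, 276.4]), array([ 0.4192, -0.2345]), 41.3), (array([250. , 255.7]), array([ 0.4542, -0.0186]), 55.8), (array([419. , 250.9]), array([ 0.4705, -0.3465]), 42.0), (array([411.3, 191.8]), array([ 0.5886, -0.3354]), 42.8), (array([348.4, 153.3]), array([ 0.6679, -0.2084]), 56.7), (array([304.1, 124.9]), array([ 0.7323, -0.1139]), 57.5)]
side [(array([317.2, 252.8]), array([0.5292, 0.065 ]), 49.7), (array([366.5, 229.9]), array([ 0.4562, -0.0106]), 64.7), (array([226.9, 182.1]), array([ 0.7404, -0.131 ]), 121.2), (array([389.1, 172.2]), array([ 0.4213, -0.2261]), 54.8), (array([270.5, 167.9]), array([ 0.6695, -0.1996]), 68.5), (array([367.8, 147.6]), array([ 0.4698, -0.3367]), 57.1)]
```

send_rows:
  plan:
    - {"translation": [0.0004, -0.0042, 0], "delta_rot": [0, 0, 9.8]}
    - {"translation": [0.0014, -0.0083, 0], "delta_rot": [0, 0, 19.6]}
    - {"translation": [0.0032, -0.0121, 0], "delta_rot": [0, 0, 29.4]}
    - {"translation": [0.0056, -0.0156, 0], "delta_rot": [0, 0, 39.2]}
    - {"translation": [0.0085, -0.018, 0], "delta_rot": [0, 0, 49]}

```text
t: 5.92
eef_pos: [0.5281, 0.0352, 0.0147]
tcp_rot: [0.0, 0.741, 0.671, 0.0]
contact_force: [0.6, 0.6, 0.2]
width: 0.0299
gripper_force: 0.1
```

send_rows:
  plan:
    - {"translation": [0.003, 0, 0], "delta_rot": [0, 0, 0]}
    - {"translation": [0.012, 0, 0], "delta_rot": [0, 0, 0]}
    - {"translation": [0.025, 0, 0], "delta_rot": [0, 0, 0]}
    - {"translation": [0.037, 0, 0], "delta_rot": [0, 0, 0]}
    - {"translation": [0.045, 0, 0], "delta_rot": [0, 0, 0]}

```text
t: 6.55
eef_pos: [0.5323, 0.0816, 0.0146]
tcp_rot: [-0.0, 0.738, 0.674, 0.0]
contact_force: [0.2, -0.0, -0.2]
width: 0.0295
gripper_force: 0.1
```

```bash
cat >> h.py <<'E'
ax=np.array([np.cos(np.radians(84.8)),np.sin(np.radians(84.8))]);TH=np.array([.537,.132])
def rk(p): d=np.asarray(p)[:2]-TH; return (np.array([d@ax,d@np.array([-ax[1],ax[0]])])*1000).round(1)
def rkpos(X,back=.0247): return TH+ax*(X-back)
E
python3 - <<'E'
from rig import robot
from h import *
s=robot.state();go(s,*rkpos(.14),.014,84.8);print("notch pot in rack",rk(s["eef_pos"][:2]+.0247*ax))
for n in("top","side"):
    c=robot.camera(n);print(n,[(p,rk(p[1])) for p in pots(c) if p[1][1]>-.1])
E
```

```text
t 6.55 tcp [0.5323 0.0816 0.0146] th 84.8 w 0.0295 F [ 0.2  -0.03 -0.22] -> d [1.659e-01 1.000e-04 7.000e-04] rz -0.0 tilt [ 0.  0. -1.]
notch pot in rack [-25.9   0.1]
top [((array([250. , 255.7]), array([ 0.4542, -0.0186]), 55.8), array([-157.5,   68.8]))]
side [((array([309.3, 271.8]), array([0.5351, 0.1132]), 48.7), array([-18.9,   0.2])), ((array([374.2, 232. ]), array([ 0.4472, -0.009 ]), 61.9), array([-148.6,   76.7]))]
```

send_rows:
  plan:
    - {"translation": [0.008, 0, 0], "delta_rot": [0, 0, 0]}
    - {"translation": [0.02, 0, 0], "delta_rot": [0, 0, 0]}
    - {"translation": [0.033, 0, 0], "delta_rot": [0, 0, 0]}
    - {"translation": [0.046, 0, 0], "delta_rot": [0, 0, 0]}
    - {"translation": [0.06, 0, 0], "delta_rot": [0, 0, 0]}

```text
t: 7.28
eef_pos: [0.5378, 0.1412, 0.0147]
tcp_rot: [-0.0, 0.739, 0.674, 0.0]
contact_force: [0.1, -1.2, 0.4]
width: 0.0301
gripper_force: 0.2
```

send_rows:
  plan:
    - {"translation": [0.014, 0, 0], "delta_rot": [0, 0, 0]}
    - {"translation": [0.028, 0, 0], "delta_rot": [0, 0, 0]}
    - {"translation": [0.042, 0, 0], "delta_rot": [0, 0, 0]}
    - {"translation": [0.056, 0, 0], "delta_rot": [0, 0, 0]}
    - {"translation": [0.07, 0, 0], "delta_rot": [0, 0, 0]}

```text
t: 7.9
eef_pos: [0.5443, 0.2107, 0.0146]
tcp_rot: [-0.0, 0.739, 0.674, 0.0]
contact_force: [-0.2, 0.0, 1.2]
width: 0.0294
gripper_force: 0.2
```

send_rows:
  plan:
    - {"translation": [0.01, 0, 0], "delta_rot": [0, 0, 0]}
    - {"translation": [0.018, 0, 0], "delta_rot": [0, 0, 0]}
    - {"translation": [0.024, 0, 0], "delta_rot": [0, 0, 0]}
    - {"translation": [0.028, 0, 0], "delta_rot": [0, 0, 0]}
    - {"translation": [0.03, 0, 0], "delta_rot": [0, 0, 0]}

```text
t: 8.52
eef_pos: [0.547, 0.2397, 0.0146]
tcp_rot: [0.0, 0.739, 0.674, -0.0]
contact_force: [0.4, 1.0, 0.2]
width: 0.03
gripper_force: 0.2
```

send_rows:
  plan:
    - {"translation": [-0.01, 0, 0], "delta_rot": [0, 0, 0]}
    - {"translation": [-0.025, 0, -0.01], "delta_rot": [0, 0, 0]}
    - {"translation": [-0.04, 0, -0.06], "delta_rot": [0, 0, 0]}
    - {"translation": [-0.05, 0, -0.12], "delta_rot": [0, 0, 0]}
    - {"translation": [-0.06, 0, -0.175], "delta_rot": [0, 0, 0]}

```text
t: 9.15
eef_pos: [0.5414, 0.1775, 0.1921]
tcp_rot: [0.0, 0.74, 0.673, 0.0]
contact_force: [0.7, 0.7, 0.4]
width: 0.0298
gripper_force: 0.0
```

Run:
```python
from rig import robot
from h import *
a=np.radians(96);D=np.array([.590,-.336]);q=D-.045*np.array([np.cos(a),np.sin(a)])
s=robot.state();go(s,*q,.19,96);print(q)
for n in("top","side"):
    c=robot.camera(n);print(n,[(p,rk(p[1])) for p in pots(c)])
    cv2.imwrite(f"pics/{n}2.png",c["image"][:,:,::-1])
```

```text
t 9.15 tcp [0.5414 0.1775 0.1921] th 84.6 w 0.0298 F [0.73 0.72 0.42] -> d [-0.5506  0.106   0.002 ] rz -11.4 tilt [ 0.  0. -1.]
[ 0.59470378 -0.38075349]
top [((array([361.5, 276.4]), array([ 0.4192, -0.2346]), 41.5), array([-375.8,   84.1])), ((array([250. , 255.7]), array([ 0.4542, -0.0186]), 55.8), array([-157.5,   68.8])), ((array([419. , 250.9]), array([ 0.4705, -0.3468]), 42.4), array([-482.9,   22.8])), ((array([115.2, 205.4]), array([0.5476, 0.2607]), 42.3), array([129.1,   1.1])), ((array([411.3, 191.8]), array([ 0.5887, -0.3349]), 43.1), array([-460.3,  -93.8])), ((array([348.4, 153.3]), array([ 0.6679, -0.2084]), 56.7), array([-327.1, -161.2])), ((array([304.1, 125. ]), array([ 0.7323, -0.1139]), 57.5), array([-227.2, -216.8]))]
side [((array([277.4, 352. ]), array([0.5485, 0.2683]), 46.8), array([136.8,   0.9])), ((array([366.2, 229.9]), array([ 0.4561, -0.0107]), 64.6), array([-149.4,   67.6])), ((array([227.1, 182.1]), array([ 0.7404, -0.1312]), 120.8), array([-243.7, -226.4])), ((array([389.2, 172.2]), array([ 0.4213, -0.2261]), 54.8), array([-367.1,   82.8])), ((array([264.1, 168.5]), array([ 0.6765, -0.1983]), 64.2), array([-316.3, -168.9]))]
```

Pot A stands at rack x≈130 mm, y≈1 mm, inside the lane. Next is pot D.

send_rows:
  plan:
    - {"translation": [-0.03, 0.006, 0], "delta_rot": [0, 0, 0]}
    - {"translation": [-0.085, 0.016, 0], "delta_rot": [0, 0, 0]}
    - {"translation": [-0.14, 0.026, 0], "delta_rot": [0, 0, 0]}
    - {"translation": [-0.195, 0.037, 0], "delta_rot": [0, 0, 0]}
    - {"translation": [-0.25, 0.047, 0], "delta_rot": [0, 0, 0]}

```text
t: 9.88
eef_pos: [0.5644, -0.0761, 0.1896]
tcp_rot: [-0.0, 0.739, 0.673, 0.0]
contact_force: [0.8, -0.8, 0.7]
width: 0.0301
gripper_force: 0.0
```

send_rows:
  plan:
    - {"translation": [-0.055, 0.01, 0], "delta_rot": [0, 0, 0]}
    - {"translation": [-0.11, 0.021, 0], "delta_rot": [0, 0, 0]}
    - {"translation": [-0.165, 0.031, 0], "delta_rot": [0, 0, 0]}
    - {"translation": [-0.22, 0.042, 0], "delta_rot": [0, 0, 0]}
    - {"translation": [-0.265, 0.05, 0], "delta_rot": [0, 0, 0]}

```text
t: 10.5
eef_pos: [0.5889, -0.3453, 0.1895]
tcp_rot: [-0.0, 0.74, 0.673, -0.0]
contact_force: [0.0, 0.5, 0.7]
width: 0.0294
gripper_force: 0.0
```

send_rows:
  plan:
    - {"translation": [-0.025, 0.005, 0], "delta_rot": [0, 0, -4.4]}
    - {"translation": [-0.036, 0.007, 0.03], "delta_rot": [0, 0, -8.8]}
    - {"translation": [-0.036, 0.007, 0.08], "delta_rot": [0, 0, -8.8]}
    - {"translation": [-0.036, 0.007, 0.12], "delta_rot": [0, 0, -8.8]}
    - {"translation": [-0.036, 0.007, 0.13], "delta_rot": [0, 0, -8.8]}

```text
t: 11.12
eef_pos: [0.5916, -0.3781, 0.0568]
tcp_rot: [-0.002, 0.686, 0.728, -0.001]
contact_force: [-0.3, 0.3, -0.0]
width: 0.0296
gripper_force: 0.0
```

Run:
```python
from rig import robot
from h import *
go(robot.state(),.5927,-.381,.0145,93.4)
```

```text
t 11.125 tcp [ 0.5916 -0.3781  0.0568] th 93.4 w 0.0296 F [-0.26  0.32 -0.02] -> d [-0.0031  0.0011  0.0423] rz 0.0 tilt [-0.004  0.002 -1.   ]
```

send_rows:
  plan:
    - {"translation": [-0.003, 0.001, 0.02], "delta_rot": [0, 0, 0]}
    - {"translation": [-0.003, 0.001, 0.045], "delta_rot": [0, 0, 0]}
    - {"translation": [0.004, 0.001, 0.045], "delta_rot": [0, 0, 0]}
    - {"translation": [0.012, 0.001, 0.045], "delta_rot": [0, 0, 0]}
    - {"translation": [0.02, 0.001, 0.045], "delta_rot": [0, 0, 0]}

```text
t: 11.75
eef_pos: [0.5948, -0.358, 0.0161]
tcp_rot: [0.001, 0.685, 0.729, 0.0]
contact_force: [-0.4, -0.0, 0.2]
width: 0.0296
gripper_force: 0.1
```

send_rows:
  plan:
    - {"translation": [0.01, 0, 0], "delta_rot": [0, 0, 0]}
    - {"translation": [0.022, 0, 0], "delta_rot": [0, 0, 0]}
    - {"translation": [0.036, 0, 0], "delta_rot": [0, 0, 0]}
    - {"translation": [0.051, 0, 0], "delta_rot": [0, 0, 0]}
    - {"translation": [0.066, 0, 0], "delta_rot": [0, 0, 0]}

```text
t: 12.38
eef_pos: [0.5899, -0.2912, 0.0146]
tcp_rot: [-0.0, 0.685, 0.728, 0.0]
contact_force: [0.1, -0.9, 0.6]
width: 0.0297
gripper_force: 0.5
```

Run:
```python
from rig import robot
from h import *
a=np.radians(93.4);v=np.array([np.cos(a),np.sin(a)])
s=robot.state();go(s,*(np.array([.575,-.08])-.0247*v),.0145,93.4);print("notch",s["eef_pos"][:2]+.0247*v)
for n in("top","side"):
    c=robot.camera(n);print(n,[p for p in pots(c)])
```

```text
t 12.375 tcp [ 0.5899 -0.2912  0.0146] th 93.5 w 0.0297 F [ 0.05 -0.93  0.56] -> d [ 1.871e-01 -1.900e-03  1.000e-04] rz 0.1 tilt [ 0.  0. -1.]
notch [ 0.58842027 -0.26658203]
top [(array([361.5, 276.4]), array([ 0.4194, -0.2345]), 41.1), (array([418.9, 250.9]), array([ 0.4705, -0.3465]), 42.0)]
side [(array([277.4, 351.8]), array([0.5478, 0.2678]), 47.3), (array([366.5, 229.9]), array([ 0.4562, -0.0106]), 64.7), (array([227., 182.]), array([ 0.7404, -0.1312]), 120.8), (array([389.1, 172.2]), array([ 0.4213, -0.2261]), 54.8), (array([270.4, 168.1]), array([ 0.6707, -0.1983]), 69.4), (array([312.7, 159.5]), array([ 0.5864, -0.2545]), 54.0), (array([367.9, 147.6]), array([ 0.4698, -0.3367]), 57.1)]
```

send_rows:
  plan:
    - {"translation": [0.014, 0, 0], "delta_rot": [0, 0, 0]}
    - {"translation": [0.029, 0, 0], "delta_rot": [0, 0, 0]}
    - {"translation": [0.044, 0, 0], "delta_rot": [0, 0, 0]}
    - {"translation": [0.059, 0, 0], "delta_rot": [0, 0, 0]}
    - {"translation": [0.074, 0, 0], "delta_rot": [0, 0, 0]}

```text
t: 13.1
eef_pos: [0.5853, -0.2174, 0.0146]
tcp_rot: [-0.0, 0.685, 0.728, 0.0]
contact_force: [0.1, -0.8, 1.2]
width: 0.0301
gripper_force: 0.2
```

send_rows:
  plan:
    - {"translation": [0.015, 0, 0], "delta_rot": [0, 0, 0]}
    - {"translation": [0.03, 0, 0], "delta_rot": [0, 0, 0]}
    - {"translation": [0.045, 0, 0], "delta_rot": [0, 0, 0]}
    - {"translation": [0.06, 0, 0], "delta_rot": [0, 0, 0]}
    - {"translation": [0.075, 0, 0], "delta_rot": [0, 0, 0]}

```text
t: 13.72
eef_pos: [0.5807, -0.1427, 0.0146]
tcp_rot: [-0.0, 0.685, 0.728, 0.0]
contact_force: [-0.5, -0.2, -0.2]
width: 0.0302
gripper_force: 0.2
```

send_rows:
  plan:
    - {"translation": [0.014, 0, 0], "delta_rot": [0, 0, 0]}
    - {"translation": [0.025, 0, 0], "delta_rot": [0, 0, 0]}
    - {"translation": [0.033, 0, 0], "delta_rot": [0, 0, 0]}
    - {"translation": [0.037, 0, 0], "delta_rot": [0, 0, 0]}
    - {"translation": [0.038, 0, 0], "delta_rot": [0, 0, 0]}

```text
t: 14.35
eef_pos: [0.5785, -0.1058, 0.0147]
tcp_rot: [0.0, 0.685, 0.728, -0.0]
contact_force: [0.1, -0.7, 0.4]
width: 0.0295
gripper_force: 0.1
```

send_rows:
  plan:
    - {"translation": [0.0005, 0.003, 0], "delta_rot": [0, 0, -7]}
    - {"translation": [0.001, 0.006, 0], "delta_rot": [0, 0, -14]}
    - {"translation": [0.001, 0.006, 0], "delta_rot": [0, 0, -14]}

```text
t: 14.72
eef_pos: [0.5845, -0.105, 0.0148]
tcp_rot: [0.0, 0.592, 0.806, 0.0]
contact_force: [0.2, 0.3, 0.3]
width: 0.03
gripper_force: 0.0
```

Run:
```python
from rig import robot
from h import *
s=robot.state();p,h,R=pose(s);P=p[:2]+.0247*R[:2,0];M=rkpos(-.07,0);d=M-P;th=np.degrees(np.arctan2(d[1],d[0]))
print("pot",P,"M",M,"len",np.hypot(*d),"heading",th);go(s,*(M-.0247*d/np.hypot(*d)),.0145,th)
for n in("top","side"):
    c=robot.camera(n);print(n,[p for p in pots(c) if p[1][1]>-.2])
```

```text
pot [ 0.57712831 -0.08143503] M [0.53065572 0.06228809] len 0.15104978339458353 heading 107.91851279048949
t 14.725 tcp [ 0.5845 -0.105   0.0148] th 107.4 w 0.03 F [0.18 0.3  0.3 ] -> d [ 0.151  -0.0011  0.0002] rz -0.5 tilt [ 0.  0. -1.]
top [(array([250. , 255.7]), array([ 0.4542, -0.0186]), 55.8)]
side [(array([277.5, 351.9]), array([0.5484, 0.2681]), 47.3), (array([366.5, 229.9]), array([ 0.4562, -0.0106]), 64.7), (array([303.9, 204. ]), array([ 0.5748, -0.0733]), 51.3), (array([342.2, 178.9]), array([ 0.514 , -0.1792]), 35.6), (array([271.5, 171.9]), array([ 0.663 , -0.1859]), 42.6), (array([227. , 182.2]), array([ 0.7404, -0.131 ]), 121.2)]
```

send_rows:
  plan:
    - {"translation": [0.006, 0, 0], "delta_rot": [0, 0, 0]}
    - {"translation": [0.018, 0, 0], "delta_rot": [0, 0, 0]}
    - {"translation": [0.032, 0, 0], "delta_rot": [0, 0, 0]}
    - {"translation": [0.047, 0, 0], "delta_rot": [0, 0, 0]}
    - {"translation": [0.062, 0, 0], "delta_rot": [0, 0, 0]}

```text
t: 15.45
eef_pos: [0.5653, -0.0438, 0.0146]
tcp_rot: [-0.0, 0.591, 0.807, 0.0]
contact_force: [0.2, 0.1, -0.4]
width: 0.0296
gripper_force: 0.2
```

send_rows:
  plan:
    - {"translation": [0.015, 0, 0], "delta_rot": [0, 0, 0]}
    - {"translation": [0.03, 0, 0], "delta_rot": [0, 0, 0]}
    - {"translation": [0.045, 0, 0], "delta_rot": [0, 0, 0]}
    - {"translation": [0.06, -0.001, 0], "delta_rot": [0, 0, 0]}
    - {"translation": [0.072, -0.001, 0], "delta_rot": [0, 0, 0]}

```text
t: 16.08
eef_pos: [0.5428, 0.024, 0.0146]
tcp_rot: [-0.0, 0.591, 0.807, 0.0]
contact_force: [-0.8, -1.4, -1.7]
width: 0.0297
gripper_force: 0.2
```

send_rows:
  plan:
    - {"translation": [0.009, 0, 0], "delta_rot": [0, 0, 0]}
    - {"translation": [0.015, 0, 0], "delta_rot": [0, 0, 0]}
    - {"translation": [0.017, 0, 0], "delta_rot": [0, 0, 0]}
    - {"translation": [0.017, 0, 0], "delta_rot": [0, 0, 0]}

```text
t: 16.58
eef_pos: [0.5381, 0.0391, 0.0147]
tcp_rot: [0.0, 0.591, 0.806, -0.0]
contact_force: [0.2, -0.0, 0.5]
width: 0.0295
gripper_force: 0.0
```

send_rows:
  plan:
    - {"translation": [0.0003, -0.0032, 0], "delta_rot": [0, 0, 7.5]}
    - {"translation": [0.001, -0.0064, 0], "delta_rot": [0, 0, 15]}
    - {"translation": [0.002, -0.0095, 0], "delta_rot": [0, 0, 22.6]}
    - {"translation": [0.002, -0.0095, 0], "delta_rot": [0, 0, 22.6]}

```text
t: 17.08
eef_pos: [0.5283, 0.0379, 0.0146]
tcp_rot: [0.0, 0.738, 0.675, -0.0]
contact_force: [1.6, 0.1, -0.0]
width: 0.0297
gripper_force: 0.0
```

Run:
```python
from rig import robot
from h import *
s=robot.state();go(s,*rkpos(.084),.0145,84.8);print("notch",rk(s["eef_pos"][:2]+.0247*ax))
for n in("top","side"):
    c=robot.camera(n);print(n,[(p,rk(p[1])) for p in pots(c) if p[1][1]>-.2])
```

```text
t 17.075 tcp [0.5283 0.0379 0.0146] th 84.9 w 0.0297 F [ 1.55  0.1  -0.02] -> d [ 0.1538  0.0005 -0.    ] rz 0.1 tilt [-0.    -0.001 -1.   ]
notch [-69.8   0.2]
top [((array([250. , 255.7]), array([ 0.4542, -0.0186]), 55.8), array([-157.5,   68.8])), ((array([304.1, 124.9]), array([ 0.7323, -0.1139]), 57.5), array([-227.2, -216.8]))]
side [((array([277.5, 351.8]), array([0.5478, 0.2678]), 47.3), array([136.2,   1.6])), ((array([316.7, 254.1]), array([0.5307, 0.0694]), 49.2), array([-62.9,   0.6])), ((array([366.5, 229.8]), array([ 0.4546, -0.0106]), 64.0), array([-149.5,   69.1])), ((array([227.2, 182.4]), array([ 0.7404, -0.131 ]), 121.2), array([-243.5, -226.4])), ((array([269.7, 167.2]), array([ 0.6698, -0.1996]), 68.1), array([-318.2, -162.3]))]
```

send_rows:
  plan:
    - {"translation": [0.006, 0, 0], "delta_rot": [0, 0, 0]}
    - {"translation": [0.018, 0, 0], "delta_rot": [0, 0, 0]}
    - {"translation": [0.032, 0, 0], "delta_rot": [0, 0, 0]}
    - {"translation": [0.046, 0, 0], "delta_rot": [0, 0, 0]}
    - {"translation": [0.06, 0, 0], "delta_rot": [0, 0, 0]}

```text
t: 17.8
eef_pos: [0.5338, 0.0995, 0.0146]
tcp_rot: [-0.0, 0.738, 0.675, 0.0]
contact_force: [-0.1, -0.8, 0.4]
width: 0.03
gripper_force: 0.2
```

send_rows:
  plan:
    - {"translation": [0.014, 0, 0], "delta_rot": [0, 0, 0]}
    - {"translation": [0.028, 0, 0], "delta_rot": [0, 0, 0]}
    - {"translation": [0.042, 0, 0], "delta_rot": [0, 0, 0]}
    - {"translation": [0.056, 0, 0], "delta_rot": [0, 0, 0]}
    - {"translation": [0.069, 0, 0], "delta_rot": [0, 0, 0]}

```text
t: 18.42
eef_pos: [0.5399, 0.1677, 0.0146]
tcp_rot: [0.0, 0.738, 0.675, -0.0]
contact_force: [-0.3, -0.0, 0.2]
width: 0.0299
gripper_force: 0.2
```

send_rows:
  plan:
    - {"translation": [0.009, 0, 0], "delta_rot": [0, 0, 0]}
    - {"translation": [0.015, 0, 0], "delta_rot": [0, 0, 0]}
    - {"translation": [0.019, 0, 0], "delta_rot": [0, 0, 0]}
    - {"translation": [0.021, 0, 0], "delta_rot": [0, 0, 0]}
    - {"translation": [0.021, 0, 0], "delta_rot": [0, 0, 0]}

```text
t: 19.05
eef_pos: [0.5417, 0.1876, 0.0146]
tcp_rot: [0.0, 0.738, 0.675, 0.0]
contact_force: [0.1, 0.2, 0.9]
width: 0.0297
gripper_force: 0.0
```

send_rows:
  plan:
    - {"translation": [-0.01, 0, 0], "delta_rot": [0, 0, 0]}
    - {"translation": [-0.025, 0, -0.01], "delta_rot": [0, 0, 0]}
    - {"translation": [-0.04, 0, -0.06], "delta_rot": [0, 0, 0]}
    - {"translation": [-0.05, 0, -0.12], "delta_rot": [0, 0, 0]}
    - {"translation": [-0.06, 0, -0.175], "delta_rot": [0, 0, 0]}

```text
t: 19.68
eef_pos: [0.5362, 0.1256, 0.1921]
tcp_rot: [0.0, 0.739, 0.674, 0.0]
contact_force: [1.0, 0.6, 0.5]
width: 0.03
gripper_force: 0.0
```

Run:
```python
from rig import robot
from h import *
C=np.array([.4707,-.347]);W=np.array([.58,-.19]);v=W-C;th=np.degrees(np.arctan2(v[1],v[0]));L=np.hypot(*v);q=C-.038*v/L
s=robot.state();print(q,th,L);go(s,*q,.19,th)
for n in("top","side"):
    c=robot.camera(n);print(n,[(p,rk(p[1])) for p in pots(c)])
c=robot.camera("top")
for nm,lo,hi in(("turq",(80,100,60),(98,255,255)),("red",(170,120,60),(180,255,255))):
    m=cv2.inRange(hsv(c),lo,hi);cs,_=cv2.findContours(m,cv2.RETR_EXTERNAL,cv2.CHAIN_APPROX_NONE)
    print(nm,[plane(c,cv2.minEnclosingCircle(k)[0],.03)[:2].round(3) for k in cs if cv2.contourArea(k)>60])
```

```text
[ 0.44898849 -0.3781867 ] 55.15520001493118 0.19129947726013258
t 19.675 tcp [0.5362 0.1256 0.1921] th 84.8 w 0.03 F [0.96 0.64 0.52] -> d [-0.5097 -0.0408  0.0019] rz 29.6 tilt [ 0.  0. -1.]
top [((array([361.5, 276.4]), array([ 0.4192, -0.2345]), 41.3), array([-375.7,   84.1])), ((array([250. , 255.7]), array([ 0.4542, -0.0186]), 55.8), array([-157.5,   68.8])), ((array([419. , 250.9]), array([ 0.4705, -0.3465]), 42.0), array([-482.6,   22.9])), ((array([140.1, 209.5]), array([0.5404, 0.2089]), 41.8), array([76.9,  3.6])), ((array([348.4, 153.3]), array([ 0.6679, -0.2084]), 56.7), array([-327.1, -161.2])), ((array([304.2, 125.4]), array([ 0.7321, -0.1143]), 56.9), array([-227.6, -216.6]))]
side [((array([277.5, 352. ]), array([0.5479, 0.2682]), 46.6), array([136.6,   1.5])), ((array([289.8, 322.3]), array([0.5426, 0.217 ]), 47.6), array([85.2,  2.1])), ((array([366.4, 229.9]), array([ 0.4562, -0.0106]), 64.7), array([-149.3,   67.5])), ((array([342.2, 178.9]), array([ 0.514 , -0.1792]), 35.6), array([-312. ,   -5.3])), ((array([227.1, 182.4]), array([ 0.7404, -0.131 ]), 121.2), array([-243.5, -226.4])), ((array([389.1, 172.2]), array([ 0.4213, -0.2261]), 54.8), array([-367.1,   82.8])), ((array([270.5, 167.9]), array([ 0.6698, -0.1996]), 68.1), array([-318.2, -162.3])), ((array([367.6, 147.6]), array([ 0.4698, -0.3367]), 57.1), array([-472.9,   24.4]))]
turq [array([ 0.369, -0.388]), array([ 0.385, -0.316])]
red []
```

send_rows:
  plan:
    - {"translation": [-0.03, -0.003, 0], "delta_rot": [0, 0, 0]}
    - {"translation": [-0.08, -0.007, 0], "delta_rot": [0, 0, 0]}
    - {"translation": [-0.13, -0.011, 0], "delta_rot": [0, 0, 0]}
    - {"translation": [-0.18, -0.015, 0], "delta_rot": [0, 0, 0]}
    - {"translation": [-0.23, -0.019, 0], "delta_rot": [0, 0, 0]}

```text
t: 20.45
eef_pos: [0.4955, -0.1012, 0.1888]
tcp_rot: [-0.001, 0.738, 0.675, -0.0]
contact_force: [0.2, 0.3, 0.1]
width: 0.0298
gripper_force: 0.0
```

send_rows:
  plan:
    - {"translation": [-0.055, -0.004, 0], "delta_rot": [0, 0, 0]}
    - {"translation": [-0.11, -0.009, 0], "delta_rot": [0, 0, 0]}
    - {"translation": [-0.165, -0.013, 0], "delta_rot": [0, 0, 0]}
    - {"translation": [-0.22, -0.018, 0], "delta_rot": [0, 0, 0]}
    - {"translation": [-0.26, -0.021, 0], "delta_rot": [0, 0, 0]}

```text
t: 21.08
eef_pos: [0.4508, -0.359, 0.1886]
tcp_rot: [-0.001, 0.739, 0.674, -0.0]
contact_force: [0.2, -0.6, 0.5]
width: 0.0298
gripper_force: 0.0
```

send_rows:
  plan:
    - {"translation": [-0.015, -0.001, 0], "delta_rot": [0, 0, 9.8]}
    - {"translation": [-0.02, -0.001, 0.03], "delta_rot": [0, 0, 19.7]}
    - {"translation": [-0.02, -0.001, 0.07], "delta_rot": [0, 0, 29.6]}
    - {"translation": [-0.02, -0.001, 0.11], "delta_rot": [0, 0, 29.6]}
    - {"translation": [-0.02, -0.001, 0.12], "delta_rot": [0, 0, 29.6]}

```text
t: 21.7
eef_pos: [0.4479, -0.3753, 0.0667]
tcp_rot: [-0.002, 0.886, 0.464, -0.001]
contact_force: [-0.7, 0.3, -0.1]
width: 0.0301
gripper_force: 0.0
```

Run:
```python
from rig import robot
from h import *
go(robot.state(),.449,-.3782,.0145,55.2)
```

```text
t 21.7 tcp [ 0.4479 -0.3753  0.0667] th 55.3 w 0.0301 F [-0.65  0.28 -0.13] -> d [-0.0018  0.0028  0.0522] rz 0.1 tilt [-0.005  0.003 -1.   ]
```

send_rows:
  plan:
    - {"translation": [-0.002, 0.002, 0.03], "delta_rot": [0, 0, 0]}
    - {"translation": [-0.002, 0.002, 0.055], "delta_rot": [0, 0, 0]}
    - {"translation": [0.002, 0.002, 0.055], "delta_rot": [0, 0, 0]}
    - {"translation": [0.008, 0.002, 0.055], "delta_rot": [0, 0, 0]}
    - {"translation": [0.015, 0.002, 0.055], "delta_rot": [0, 0, 0]}

```text
t: 22.32
eef_pos: [0.4613, -0.3652, 0.0159]
tcp_rot: [0.001, 0.886, 0.464, 0.001]
contact_force: [-0.0, -0.1, 0.6]
width: 0.0294
gripper_force: 0.2
```

send_rows:
  plan:
    - {"translation": [0.01, 0, 0], "delta_rot": [0, 0, 0]}
    - {"translation": [0.022, 0, 0], "delta_rot": [0, 0, 0]}
    - {"translation": [0.036, 0, 0], "delta_rot": [0, 0, 0]}
    - {"translation": [0.05, 0, 0], "delta_rot": [0, 0, 0]}
    - {"translation": [0.064, 0, 0], "delta_rot": [0, 0, 0]}

```text
t: 22.95
eef_pos: [0.4975, -0.3116, 0.0146]
tcp_rot: [-0.0, 0.886, 0.464, -0.0]
contact_force: [-0.2, 0.1, 1.4]
width: 0.0299
gripper_force: 0.7
```

Run:
```python
from rig import robot
from h import *
s=robot.state();p,h,R=pose(s);print("notch",p[:2]+.0247*R[:2,0]);go(s,*(np.array([.58,-.19])-.0247*R[:2,0]),.0145,55.2)
for n in("top","side"):
    c=robot.camera(n);print(n,[p for p in pots(c)])
```

```text
notch [ 0.51154406 -0.29128682]
t 22.95 tcp [ 0.4975 -0.3116  0.0146] th 55.3 w 0.0299 F [-0.21  0.09  1.37] -> d [ 1.222e-01 -1.300e-03  1.000e-04] rz 0.1 tilt [-0.  0. -1.]
top [(array([348.3, 152.3]), array([ 0.6681, -0.208 ]), 55.9), (array([304.2, 125.3]), array([ 0.7321, -0.1143]), 56.9)]
side [(array([277.5, 351.7]), array([0.5492, 0.2686]), 47.7), (array([289.8, 322.3]), array([0.5426, 0.217 ]), 47.6), (array([366.2, 229.8]), array([ 0.4554, -0.0108]), 64.7), (array([342.3, 178.8]), array([ 0.513 , -0.1794]), 36.4), (array([226.8, 182.1]), array([ 0.7404, -0.1312]), 120.8), (array([389. , 172.2]), array([ 0.4213, -0.2261]), 54.8), (array([270.5, 168. ]), array([ 0.6697, -0.1987]), 69.8), (array([348.2, 157.3]), array([ 0.5098, -0.2788]), 56.0)]
```

send_rows:
  plan:
    - {"translation": [0.014, 0, 0], "delta_rot": [0, 0, 0]}
    - {"translation": [0.028, 0, 0], "delta_rot": [0, 0, 0]}
    - {"translation": [0.042, 0, 0], "delta_rot": [0, 0, 0]}
    - {"translation": [0.056, 0, 0], "delta_rot": [0, 0, 0]}
    - {"translation": [0.07, 0, 0], "delta_rot": [0, 0, 0]}

```text
t: 23.68
eef_pos: [0.5373, -0.2541, 0.0146]
tcp_rot: [-0.0, 0.886, 0.464, 0.0]
contact_force: [-0.3, 0.0, 0.0]
width: 0.0297
gripper_force: 0.2
```

send_rows:
  plan:
    - {"translation": [0.014, 0, 0], "delta_rot": [0, 0, 0]}
    - {"translation": [0.028, 0, 0], "delta_rot": [0, 0, 0]}
    - {"translation": [0.04, 0, 0], "delta_rot": [0, 0, 0]}
    - {"translation": [0.048, 0, 0], "delta_rot": [0, 0, 0]}
    - {"translation": [0.051, 0, 0], "delta_rot": [0, 0, 0]}

```text
t: 24.3
eef_pos: [0.566, -0.2126, 0.0146]
tcp_rot: [-0.0, 0.886, 0.464, -0.0]
contact_force: [-0.2, -0.0, -0.1]
width: 0.0297
gripper_force: 0.2
```

send_rows:
  plan:
    - {"translation": [0.0005, 0.004, 0], "delta_rot": [0, 0, -9.2]}
    - {"translation": [0.0015, 0.0078, 0], "delta_rot": [0, 0, -18.5]}
    - {"translation": [0.003, 0.0115, 0], "delta_rot": [0, 0, -27.8]}
    - {"translation": [0.005, 0.015, 0], "delta_rot": [0, 0, -37]}
    - {"translation": [0.005, 0.015, 0], "delta_rot": [0, 0, -37]}

```text
t: 24.92
eef_pos: [0.5809, -0.218, 0.0149]
tcp_rot: [0.0, 0.693, 0.721, 0.0]
contact_force: [0.2, -1.2, 0.3]
width: 0.0301
gripper_force: 0.0
```

Run:
```python
from rig import robot
from h import *
s=robot.state();p,h,R=pose(s);print("notch",p[:2]+.0247*R[:2,0]);go(s,*(np.array([.577,-.08])-.0247*R[:2,0]),.0145,92)
for n in("top","side"):
    c=robot.camera(n);print(n,[p for p in pots(c)])
```

```text
notch [ 0.5799863  -0.19335066]
t 24.925 tcp [ 0.5809 -0.218   0.0149] th 92.2 w 0.0301 F [ 0.25 -1.16  0.31] -> d [0.1134 0.0014 0.0004] rz 0.2 tilt [ 0.001  0.    -1.   ]
top [(array([361.5, 276.4]), array([ 0.4194, -0.2345]), 41.1), (array([250. , 255.8]), array([ 0.4542, -0.0184]), 56.0)]
side [(array([277.5, 351.7]), array([0.5478, 0.2678]), 47.3), (array([289.9, 322.1]), array([0.5428, 0.2168]), 48.1), (array([366.5, 229.8]), array([ 0.4554, -0.0108]), 64.7), (array([311.3, 175.2]), array([ 0.5792, -0.1839]), 52.8), (array([227. , 182.1]), array([ 0.7404, -0.131 ]), 121.2), (array([389. , 172.2]), array([ 0.4213, -0.2261]), 54.8), (array([270.5, 168.1]), array([ 0.6693, -0.1991]), 67.4)]
```

send_rows:
  plan:
    - {"translation": [0.006, 0, 0], "delta_rot": [0, 0, 0]}
    - {"translation": [0.018, 0, 0], "delta_rot": [0, 0, 0]}
    - {"translation": [0.032, 0, 0], "delta_rot": [0, 0, 0]}
    - {"translation": [0.046, 0, 0], "delta_rot": [0, 0, 0]}
    - {"translation": [0.06, 0, 0], "delta_rot": [0, 0, 0]}

```text
t: 25.65
eef_pos: [0.5785, -0.156, 0.0146]
tcp_rot: [-0.0, 0.693, 0.721, 0.0]
contact_force: [0.4, 0.2, 0.1]
width: 0.0297
gripper_force: 0.3
```

send_rows:
  plan:
    - {"translation": [0.014, 0, 0], "delta_rot": [0, 0, 0]}
    - {"translation": [0.028, 0, 0], "delta_rot": [0, 0, 0]}
    - {"translation": [0.04, 0, 0], "delta_rot": [0, 0, 0]}
    - {"translation": [0.049, 0, 0], "delta_rot": [0, 0, 0]}
    - {"translation": [0.053, 0, 0], "delta_rot": [0, 0, 0]}

```text
t: 26.28
eef_pos: [0.5764, -0.104, 0.0146]
tcp_rot: [0.0, 0.693, 0.721, 0.0]
contact_force: [0.1, -0.2, -0.3]
width: 0.0299
gripper_force: 0.2
```

send_rows:
  plan:
    - {"translation": [0.0005, 0.0034, 0], "delta_rot": [0, 0, -8]}
    - {"translation": [0.001, 0.0068, 0], "delta_rot": [0, 0, -16]}
    - {"translation": [0.001, 0.0068, 0], "delta_rot": [0, 0, -16]}

```text
t: 26.65
eef_pos: [0.5833, -0.1036, 0.0148]
tcp_rot: [0.0, 0.586, 0.81, 0.0]
contact_force: [-0.5, 0.3, 0.8]
width: 0.0298
gripper_force: 0.0
```

Run:
```python
from rig import robot
from h import *
s=robot.state();p,h,R=pose(s);P=p[:2]+.0247*R[:2,0];M=rkpos(-.07,0);d=M-P;th=np.degrees(np.arctan2(d[1],d[0]))
print("pot",P,"len",np.hypot(*d),"heading",th);go(s,*(M-.0247*R[:2,0]),.0145,th)
c=robot.camera("side");print([p for p in pots(c)])
```

```text
pot [ 0.57558675 -0.08015069] len 0.14935730424438015 heading 107.50740929166803
t 26.65 tcp [ 0.5833 -0.1036  0.0148] th 108.2 w 0.0298 F [-0.53  0.26  0.78] -> d [0.1493 0.0019 0.0003] rz 0.7 tilt [ 0.001  0.    -1.   ]
[(array([277.4, 351.8]), array([0.5484, 0.2681]), 47.3), (array([289.8, 322.3]), array([0.5426, 0.217 ]), 47.6), (array([366.4, 229.8]), array([ 0.4561, -0.0106]), 64.6), (array([304. , 204.8]), array([ 0.5742, -0.0701]), 50.5), (array([272.3, 172. ]), array([ 0.6621, -0.1846]), 41.3), (array([227.1, 182.1]), array([ 0.7399, -0.1314]), 121.5), (array([389. , 172.2]), array([ 0.4213, -0.2261]), 54.8)]
```

send_rows:
  plan:
    - {"translation": [0.006, 0, 0], "delta_rot": [0, 0, 0]}
    - {"translation": [0.018, 0, 0], "delta_rot": [0, 0, 0]}
    - {"translation": [0.032, 0.001, 0], "delta_rot": [0, 0, 0]}
    - {"translation": [0.047, 0.001, 0], "delta_rot": [0, 0, 0]}
    - {"translation": [0.062, 0.001, 0], "delta_rot": [0, 0, 0]}

```text
t: 27.32
eef_pos: [0.5642, -0.0427, 0.0146]
tcp_rot: [-0.0, 0.585, 0.811, 0.0]
contact_force: [-0.1, -0.8, -0.8]
width: 0.0298
gripper_force: 0.3
```

send_rows:
  plan:
    - {"translation": [0.015, 0, 0], "delta_rot": [0, 0, 0]}
    - {"translation": [0.03, 0, 0], "delta_rot": [0, 0, 0]}
    - {"translation": [0.045, 0.001, 0], "delta_rot": [0, 0, 0]}
    - {"translation": [0.059, 0.001, 0], "delta_rot": [0, 0, 0]}
    - {"translation": [0.071, 0.001, 0], "delta_rot": [0, 0, 0]}

```text
t: 27.95
eef_pos: [0.543, 0.0245, 0.0146]
tcp_rot: [-0.0, 0.586, 0.811, 0.0]
contact_force: [-0.1, 0.2, -0.0]
width: 0.0295
gripper_force: 0.3
```

send_rows:
  plan:
    - {"translation": [0.009, 0, 0], "delta_rot": [0, 0, 0]}
    - {"translation": [0.014, 0, 0], "delta_rot": [0, 0, 0]}
    - {"translation": [0.016, 0, 0], "delta_rot": [0, 0, 0]}
    - {"translation": [0.016, 0, 0], "delta_rot": [0, 0, 0]}

```text
t: 28.45
eef_pos: [0.5382, 0.0386, 0.0146]
tcp_rot: [-0.0, 0.586, 0.811, -0.0]
contact_force: [0.5, -0.1, -0.1]
width: 0.03
gripper_force: 0.0
```

send_rows:
  plan:
    - {"translation": [0.0003, -0.0033, 0], "delta_rot": [0, 0, 7.8]}
    - {"translation": [0.001, -0.0066, 0], "delta_rot": [0, 0, 15.6]}
    - {"translation": [0.002, -0.0098, 0], "delta_rot": [0, 0, 23.4]}
    - {"translation": [0.002, -0.0098, 0], "delta_rot": [0, 0, 23.4]}

```text
t: 28.95
eef_pos: [0.5281, 0.0373, 0.0145]
tcp_rot: [0.0, 0.738, 0.675, -0.0]
contact_force: [0.4, 0.7, 1.0]
width: 0.0299
gripper_force: 0.0
```

Run:
```python
from rig import robot
from h import *
s=robot.state();go(s,*rkpos(.032),.0145,84.8);print("notch",rk(s["eef_pos"][:2]+.0247*ax))
for n in("top","side"):
    c=robot.camera(n);print(n,[(p[0],rk(p[1])) for p in pots(c)])
```

```text
t 28.95 tcp [0.5281 0.0373 0.0145] th 84.9 w 0.0299 F [0.35 0.7  1.04] -> d [ 0.1024  0.0005 -0.    ] rz 0.1 tilt [-0.    -0.001 -1.   ]
notch [-70.4   0.2]
top [(array([361.5, 276.4]), array([-375.7,   84.1])), (array([250. , 255.7]), array([-157.5,   68.8])), (array([348.4, 153.3]), array([-327.1, -161.2])), (array([304.2, 125.3]), array([-227.6, -216.6]))]
side [(array([277.5, 351.9]), array([136.6,   1. ])), (array([289.8, 322.3]), array([85.2,  2. ])), (array([316.6, 254. ]), array([-63.5,   0.5])), (array([366.5, 229.8]), array([-149.2,   66.5])), (array([227.2, 182.2]), array([-243.5, -226.4])), (array([389.1, 172.2]), array([-367.1,   82.8])), (array([269.7, 167.2]), array([-318.9, -162.6]))]
```

send_rows:
  plan:
    - {"translation": [0.006, 0, 0], "delta_rot": [0, 0, 0]}
    - {"translation": [0.018, 0, 0], "delta_rot": [0, 0, 0]}
    - {"translation": [0.03, 0, 0], "delta_rot": [0, 0, 0]}
    - {"translation": [0.042, 0, 0], "delta_rot": [0, 0, 0]}
    - {"translation": [0.055, 0, 0], "delta_rot": [0, 0, 0]}

```text
t: 29.68
eef_pos: [0.5332, 0.0934, 0.0146]
tcp_rot: [-0.0, 0.738, 0.675, 0.0]
contact_force: [0.4, -0.9, 0.4]
width: 0.0299
gripper_force: 0.3
```

send_rows:
  plan:
    - {"translation": [0.013, 0, 0], "delta_rot": [0, 0, 0]}
    - {"translation": [0.026, 0, 0], "delta_rot": [0, 0, 0]}
    - {"translation": [0.037, 0, 0], "delta_rot": [0, 0, 0]}
    - {"translation": [0.045, 0, 0], "delta_rot": [0, 0, 0]}
    - {"translation": [0.05, 0, 0], "delta_rot": [0, 0, 0]}

```text
t: 30.3
eef_pos: [0.5376, 0.1426, 0.0146]
tcp_rot: [0.0, 0.738, 0.675, -0.0]
contact_force: [0.4, -0.1, -0.1]
width: 0.0299
gripper_force: 0.3
```

send_rows:
  plan:
    - {"translation": [0, 0, 0], "delta_rot": [0, 0, 0]}
    - {"translation": [-0.01, 0, 0], "delta_rot": [0, 0, 0]}
    - {"translation": [-0.025, 0, -0.01], "delta_rot": [0, 0, 0]}
    - {"translation": [-0.045, 0, -0.06], "delta_rot": [0, 0, 0]}
    - {"translation": [-0.065, 0, -0.12], "delta_rot": [0, 0, 0]}

```text
t: 30.92
eef_pos: [0.531, 0.0751, 0.1352]
tcp_rot: [-0.0, 0.739, 0.674, -0.001]
contact_force: [1.1, 0.7, 0.6]
width: 0.0298
gripper_force: 0.0
```

send_rows:
  plan:
    - {"translation": [-0.03, 0, -0.04], "delta_rot": [0, 0, 0]}
    - {"translation": [-0.07, 0, -0.08], "delta_rot": [0, 0, 0]}
    - {"translation": [-0.11, 0, -0.1], "delta_rot": [0, 0, 0]}
    - {"translation": [-0.12, 0, -0.1], "delta_rot": [0, 0, 0]}
    - {"translation": [-0.12, 0, -0.1], "delta_rot": [0, 0, 0]}

```text
t: 31.55
eef_pos: [0.5206, -0.0426, 0.2336]
tcp_rot: [-0.0, 0.739, 0.674, 0.0]
contact_force: [0.6, 0.3, -0.1]
width: 0.0301
gripper_force: 0.0
```

Run:
```python
from rig import robot
from h import *
s=robot.state();print(s["t"],s["eef_pos"])
for n in("top","side"):
    c=robot.camera(n);print(n,[(p[0],rk(p[1]),p[2]) for p in pots(c)])
    cv2.imwrite(f"pics/{n}3.png",c["image"][:,:,::-1])
```

```text
31.55 [ 0.52055254 -0.04264938  0.23364785]
top [(array([361.5, 276.4]), array([-375.7,   84.1]), 41.3), (array([250. , 255.8]), array([-157.6,   68.8]), 55.8), (array([115.7, 207.3]), array([128.1,   3.4]), 41.1), (array([150.6, 210. ]), array([56.3,  4.3]), 88.0), (array([348.4, 153.4]), array([-327.1, -161.2]), 56.7), (array([304.2, 125.3]), array([-227.6, -216.6]), 56.9)]
side [(array([277.4, 351.5]), array([136.2,   1.6]), 47.3), (array([294. , 311.5]), array([62.6,  0.4]), 92.7), (array([366.6, 229.8]), array([-149.3,   67.5]), 64.7), (array([227.3, 182. ]), array([-243.7, -226.4]), 120.8), (array([389.2, 172.2]), array([-367.1,   82.8]), 54.8), (array([270.4, 167.9]), array([-316.8, -163.1]), 69.4)]
```

View pics/side3.png

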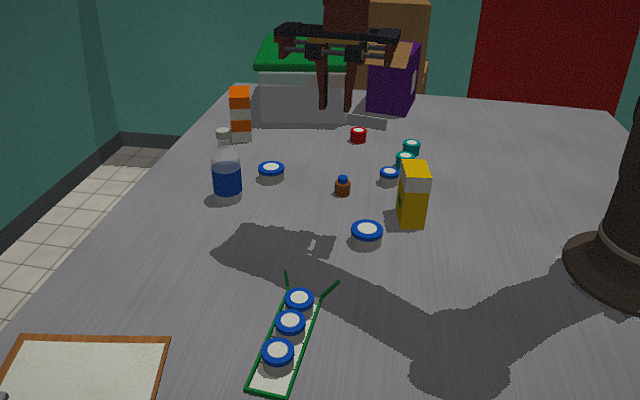

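The picture shows three pots in file in the lane at (277,352), (290,322) and (299,298), roughly at rack x = 128, 78 and 35 mm. The other pots and the bystanders stand where they were, and the gripper is clear.

```bash
python3 -c "
from rig import robot
print(robot.close_job())"
```

```text
the job is handed in; nothing more can be done
None
```

I pushed three small pots into the rack lane (about 128, 78 and 35 mm past the throat), left the fourth small pot, the two wide ones and the bystanders where they stood, and handed the job in at about 32 s; no verdict was returned.

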